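# Put the balance check weights away

### The job

The balance check is over: take down the stack of four steel check weights from the balance pan and put each one away in its own storage dish, the largest weight in the largest dish and so on down to the smallest in the smallest, each upright and lying flat on the dish floor inside the rim. Set the weights down gently, without dropping them, and leave the small sample bottle that stands among the dishes undisturbed.

Things in the scene. Friction and masses are not known exactly. Their poses are not given: they have to be found in the camera images.
- weight_xl: the largest check weight: a plain upright steel disc 66 mm in diameter and 26 mm tall, about 0.70 kg, at the start lying at the bottom of the stack, on the balance pan. Loose. Origin: centre of its underside; z up along its axis.
- weight_l: the second largest check weight: a plain upright steel disc 52 mm in diameter and 26 mm tall, about 0.43 kg, at the start lying in the stack on top of the 66 mm weight. Loose. Origin: centre of its underside; z up along its axis.
- weight_m: the third largest check weight: a plain upright steel disc 38 mm in diameter and 26 mm tall, about 0.23 kg, at the start lying in the stack on top of the 52 mm weight. Loose. Origin: centre of its underside; z up along its axis.
- weight_s: the smallest check weight: a plain upright steel disc 24 mm in diameter and 26 mm tall, about 0.09 kg, at the start lying in the stack on top of the 38 mm weight. Loose. Origin: centre of its underside; z up along its axis.
- dish_xl: the largest storage dish, for the 66 mm weight: a fixed round grey plastic dish on the bench, inner diameter 82 mm, outer diameter 90 mm; floor 3 mm thick, rim wall 4 mm thick whose top is 7 mm above the bench (4 mm above the dish floor). Origin: centre of its underside, at bench height; z up.
- dish_l: the second largest storage dish, for the 52 mm weight: a fixed round grey plastic dish on the bench, inner diameter 68 mm, outer diameter 76 mm; floor 3 mm thick, rim wall 4 mm thick whose top is 7 mm above the bench (4 mm above the dish floor). Origin: centre of its underside, at bench height; z up.
- dish_m: the third largest storage dish, for the 38 mm weight: a fixed round grey plastic dish on the bench, inner diameter 54 mm, outer diameter 62 mm; floor 3 mm thick, rim wall 4 mm thick whose top is 7 mm above the bench (4 mm above the dish floor). Origin: centre of its underside, at bench height; z up.
- dish_s: the smallest storage dish, for the 24 mm weight: a fixed round grey plastic dish on the bench, inner diameter 40 mm, outer diameter 48 mm; floor 3 mm thick, rim wall 4 mm thick whose top is 7 mm above the bench (4 mm above the dish floor). Origin: centre of its underside, at bench height; z up.
- balance: white electronic balance, fixed on the bench to the robot's left; its body 270 x 190 mm, up to 66 mm high; round dark metal pan 130 mm in diameter whose flat top is 78 mm above the bench. Origin: on the bench under the centre of the pan; x points from the display (near the robot) to the rear. The stack of weights stands on the pan.
- sample_bottle: loose clear plastic sample bottle with a white cap, 48 mm in diameter, 105 mm tall, 0.12 kg, standing upright on the bench among the dishes; not to be disturbed. Origin: centre of its underside; z up.
Things that resemble listed ones, but are neither listed nor needed, are in the scene too. Leave any purple look-alike of the weight_xl alone. What is shaped like the dish_s but pink is not meant.

How it is judged:
By the outcome, as a careful person would: the job done as asked, in the order asked, and still so for the second after the job is handed in, with the robot touching nothing.
It also fails if it takes over 122 s, if anything falls off the work surface, if the arm or the gripper's body presses on something with over 40 N, if the wrist force passes 120 N, or if a joint passes its speed limit or range.

### The arm

A 6-joint arm with a two-finger parallel gripper is mounted at the origin on the work surface. World frame = base frame: x ahead of the robot, y to its left, z up, the work surface at z = 0. Lengths are in m, angles in rad, forces in N, time in s.
With the tool pointing down it reaches from about 0.3 to 0.875 m from the base axis. Payload 6.4 kg.
Tool frame: the origin (TCP) lies on the centre line of the jaws, within the pads' length; the fingertips stand 22 mm ahead of it and the grasp point (between the pads) lies 3 mm ahead of it; z points along the fingers, y is the line along which they close (so a half turn about z gives the same grasp; the last joint's range is limited). The gripper opens to 85 mm and grips with 20 to 120 N. Pads are 22 mm wide; open, the fingers measure 114 mm over their backs; the gripper's body (76 mm by 85 mm) begins 54 mm behind the grasp point. The pads swing forward as they close: fully open they stand 13 mm farther back than shut.
Start: joints at [0.949, 0.181, 1.607, -0, 1.354, -0.206], TCP at [0.232, 0.526, 0.253] pointing down, gripper open.
Joint ranges: [-2.99, 2.99], [-0.89, 2.07], [0.3, 2.58], [-1.14, 4.28], [0, 2.63], [-3.12, 3.12]. Speed limits (rad/s): [2.57, 2.57, 3.01, 3.14, 3.14, 3.14].

### API

Orientations are given as a unit quaternion [w, x, y, z].
In Python, from bench import ctrl gives the robot as it stands. The module is installed in compiled form; this text tells all that it offers.
- The arm moves only by the tool servo_tool, never from a script. Its argument "commands" is a list of rows, each a list of 3 entries, a list of its own where there are three numbers: the shift along the tool's x, y, z in mm, then the turn about the tool's z in rad, then the finger opening in mm, from 0 to 85.4. In form: [[[dx, dy, dz], turn, jaw], ...]. A call has 1 to 20 rows; each row shifts and turns the commanded pose from where the row before left it, along the tool's axes as they then stand; what a row does not reach is not made up. A row lasts 1/8 s, in which the tool goes at most 62.5 mm and 10.7 degrees, less where a joint would pass 70% of its speed; a pose out of reach is approached as far as the arm can. A call with a gripper value outside its range is refused whole. The fingers move at their own pace and stop on an object; the grip force is fixed at half the most. Time passes only in rows, so rows that do not move let the fingers close. It gives the time, the measured TCP pose, the force, the opening and the grip force at its end, in the units of the state.
- ctrl.get_obs(): the state, without advancing time (a new reading comes with each control period).
- ctrl.camera(name): name is "scene" or "top"; returns a dict with "color" (400x640x3 uint8, red, green, blue), "z_map" (400x640 float32, m along the optical axis (not along the pixel's ray), 0 where there is no reading), "fx", "fy", "cx", "cy" (pixels), "k1" (the pictures are not rectified: a ray, as slopes to the right and down, at radius r is drawn at 1 + k1 r^2 times it, then the intrinsics apply), "R" (3x3) and "t" (3): a world point X has camera coordinates R X + t. Camera axes: x right, y down, z forward; pixel columns grow to the right and rows downward; lengths in m; the calibration is good to about 2 mm. A picture is of the moment at which its call begins.
- ctrl.hand_in(): hands the job in; it is judged then, once.
The state is a dict: "time_s": time; "q": joint angles; "dq": joint speeds; "joint_efforts": joint torques, N m; "eef_pos": TCP position; "eef_rot": TCP orientation; "wrist_force": force on the tool from outside, world axes, zero at the start; "torque": the same for the moment, N m; "opening": opening from 0.0 (shut) to 1.0 (fully open); "grasp_force": force on a finger pad.
Only numpy, scipy, OpenCV 4.12 (cv2) and the standard library are available. Lean on these libraries where they do the work, as an engineer would, in place of code of your own. Each camera call takes 0.05 s, during which the arm holds its last target. There are 200 camera calls.

## Working session

There is one attempt and no reset: what is moved stays moved. The work goes in short steps, Python scripts to look and compute and a tool call to move; the robot and the scene stay as the last step left them, time stands still between calls to the robot, and variables do not carry over. Pictures are saved under pics/ and viewed, at most 14 in all, crops included, and the job is handed in when it is done.

Besides the shell and the picture viewer there is one more tool, called after ">>>" in YAML: its name, and indented under it one key for each argument. servo_tool: Moves the arm, as the interface text tells. Its arguments: {"type":"object","properties":{"commands":{"type":"array"}},"required":["commands"]}

```bash
mkdir -p pics; ls; cat > h.py <<'E'
import numpy as np, cv2
from bench import ctrl
def snap(n,f):
    c=ctrl.camera(n); cv2.imwrite(f'pics/{f}.png',c['color'][:,:,::-1]); np.save(f'pics/{f}.npy',c,allow_pickle=True); return c
def load(f): return np.load(f'pics/{f}.npy',allow_pickle=True).item()
def slopes(c,u,v):
    K=np.array([[c['fx'],0,c['cx']],[0,c['fy'],c['cy']],[0,0,1.]])
    p=np.stack([np.ravel(u),np.ravel(v)],-1).astype(float)[:,None]
    return cv2.undistortPoints(p,K,np.array([c['k1'],0,0,0.]))[:,0]
def rays(c,u,v):
    s=slopes(c,u,v); d=np.c_[s,np.ones(len(s))]@c['R']; return -c['R'].T@c['t'],d
def onplane(c,u,v,z):
    o,d=rays(c,u,v); return o+d*((z-o[2])/d[:,2])[:,None]
def depthpts(c,u,v):
    z=c['z_map'][np.ravel(v).astype(int),np.ravel(u).astype(int)]; o,d=rays(c,u,v); return o+d*z[:,None]
E
python3 - <<'E'
from h import *
for n in('scene','top'):
    c=snap(n,n+'0'); print(n,{k:np.round(c[k],3) for k in('fx','fy','cx','cy','k1','t')}, -c['R'].T@c['t'],c['R'].round(2).tolist(), (c['z_map']>0).mean())
o=ctrl.get_obs(); print(o)
E
```

```text
pics
scene {'fx': np.float64(429.234), 'fy': np.float64(429.234), 'cx': np.float64(324.305), 'cy': np.float64(200.374), 'k1': np.float64(-0.085), 't': array([ 0.36 , -0.264,  1.357])} [0.99145942 0.50488968 0.89631972] [[-0.71, 0.71, -0.02], [0.56, 0.54, -0.63], [-0.43, -0.45, -0.78]] 0.9960703125
top {'fx': np.float64(385.024), 'fy': np.float64(385.024), 'cx': np.float64(324.271), 'cy': np.float64(201.826), 'k1': np.float64(0.001), 't': array([0.059, 0.561, 1.062])} [0.4810043  0.04258171 1.1015814 ] [[0.02, -1.0, -0.02], [-1.0, -0.01, -0.07], [0.07, 0.02, -1.0]] 0.9959296875
{'time_s': 0.1, 'q': array([ 9.48691170e-01,  1.81481684e-01,  1.60791337e+00, -5.30784764e-06,
        1.35379109e+00, -2.06311968e-01]), 'dq': array([-0.00040624, -0.00196876, -0.00368645, -0.00181753,  0.00146541,
       -0.00052599]), 'joint_efforts': array([-7.66497706e-04, -4.45879662e+01, -3.52238989e+01, -3.99390237e-04,
        4.24835933e-03, -5.78458548e-05]), 'eef_pos': array([0.23196734, 0.52562676, 0.25246322]), 'eef_rot': array([-3.18288612e-04,  2.06401618e-01,  9.78467034e-01, -7.30407372e-04]), 'wrist_force': array([ 0.24577295,  0.20241049, -0.12231605]), 'torque': array([-0.00227319, -0.01711148, -0.00986624]), 'grasp_force': 0.0, 'opening': 1.0013438666782486}
```

View pics/scene0.png

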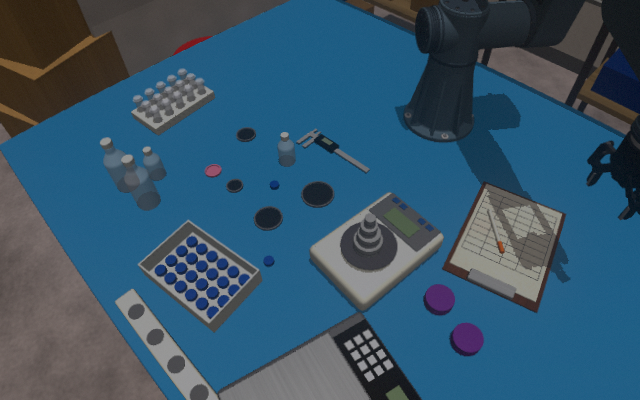

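View pics/top0.png

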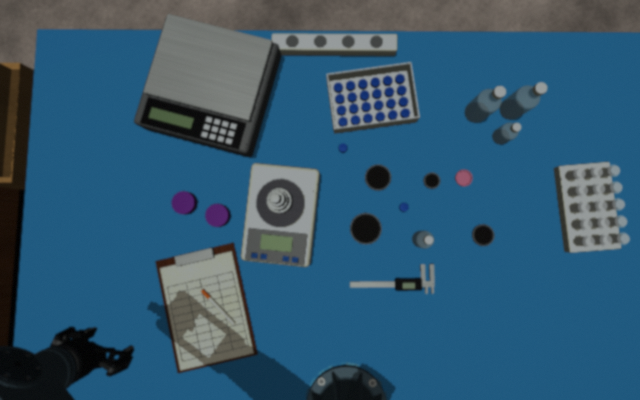

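The scene view shows the stack on the pan at about (369,232). The dark dishes are XL (317,194), L (268,218), M (247,134) and S (235,185), with the bottle at (286,150). In the top view the stack is at (280,200), XL at (366,229), L at (377,178), M at (483,235), S at (432,181) and the bottle cap at (425,240). The pink dish and purple discs are the look-alikes.

```bash
cat > m.py <<'E'
from h import *
G={'top':dict(XL=(366,229),L=(377,178),M=(483,235),S=(432,181)),'scene':dict(XL=(317,194),L=(268,218),M=(247,134),S=(235,185))}
R={}
for n in G:
    c=load(n+'0'); hsv=cv2.cvtColor(c['color'],cv2.COLOR_RGB2HSV)
    blue=cv2.inRange(hsv,(95,120,50),(115,255,255)); 
    k,lab,st,cen=cv2.connectedComponentsWithStats(cv2.bitwise_not(blue))
    for d,(u,v) in G[n].items():
        m=(lab==lab[v,u]).astype(np.uint8); cs,_=cv2.findContours(m,0,1); ct=max(cs,key=cv2.contourArea)
        P=onplane(c,ct[:,0,0],ct[:,0,1],0.007)[:,:2]
        (x,y),r=cv2.minEnclosingCircle((P*1000).astype(np.float32))
        (eu,ev),_,_=cv2.fitEllipse(ct)
        R[n,d]=(eu,ev); D=depthpts(c,[u],[v])[0]
        print(n,d,round(x,1),round(y,1),'D',round(2*r,1),'area',m.sum(),'ell',round(eu,1),round(ev,1),'floor',D.round(4))
def tri(a,b):
    o1,d1=rays(load('top0'),*a);o2,d2=rays(load('scene0'),*b)
    A=np.c_[d1[0],-d2[0]];s=np.linalg.lstsq(A,o2-o1,rcond=None)[0]
    p,q=o1+d1[0]*s[0],o2+d2[0]*s[1];return (p+q)/2,np.linalg.norm(p-q)
if __name__=='__main__':
    for d in G['top']: p,e=tri(R['top',d],R['scene',d]); print('tri',d,p.round(4),round(e,4))
    c=load('top0'); v,u=np.mgrid[160:245,240:325]; P=depthpts(c,u,v); z=P[:,2]
    print(np.histogram(z,np.arange(0,.2,.006)))
    for n,(u,v,w) in dict(top=(280,200,40),scene=(369,235,40)).items():
        i=load(n+'0')['color'][v-w:v+w,u-w:u+w,::-1]; cv2.imwrite(f'pics/{n}_st.png',cv2.resize(i,(600,600),interpolation=cv2.INTER_CUBIC))
E
python3 m.py
```

```text
top XL 487.6 -49.4 D 88.5 area 769 ell 365.4 228.1 floor [ 0.4854 -0.0515  0.0026]
top L 634.0 -82.6 D 74.3 area 522 ell 377.5 177.0 floor [ 0.6316 -0.0816  0.0035]
top M 475.0 -378.1 D 60.2 area 366 ell 482.6 234.7 floor [ 0.474  -0.3802  0.004 ]
top S 626.8 -236.0 D 46.3 area 204 ell 431.5 180.2 floor [ 0.6252 -0.2383  0.0028]
scene XL 491.7 -43.3 D 92.3 area 679 ell 317.2 193.7 floor [ 0.4908 -0.0455  0.0025]
scene L 637.4 -77.2 D 76.5 area 543 ell 267.9 217.7 floor [ 0.6363 -0.0791  0.002 ]
scene M 479.3 -372.3 D 64.7 area 229 ell 245.5 133.9 floor [ 0.4742 -0.3716  0.0036]
scene S 631.7 -229.4 D 50.0 area 183 ell 234.1 185.3 floor [ 0.6271 -0.2323  0.0021]
tri XL [ 0.4873 -0.0495 -0.0025] 0.0016
tri L [ 0.6347 -0.0832 -0.0021] 0.0013
tri M [ 0.4744 -0.381  -0.0017] 0.0008
tri S [ 0.6278 -0.2379 -0.0028] 0.0012
(array([ 787,    0,    0,    3,    8,    7,    5,   19,   94,  735, 2414,
        403,  694,  623,    6,    7,   35,  118,    7,    5,    8,  108,
         20,    3,    6,   47,   52,    1,    6,   13,   63,    1,    0]), array([0.   , 0.006, 0.012, 0.018, 0.024, 0.03 , 0.036, 0.042, 0.048,
       0.054, 0.06 , 0.066, 0.072, 0.078, 0.084, 0.09 , 0.096, 0.102,
       0.108, 0.114, 0.12 , 0.126, 0.132, 0.138, 0.144, 0.15 , 0.156,
       0.162, 0.168, 0.174, 0.18 , 0.186, 0.192, 0.198]))
```

```bash
python3 -c "
import cv2,numpy as np
a=cv2.imread('pics/top_st.png');b=cv2.imread('pics/scene_st.png')
cv2.imwrite('pics/st.png',cv2.resize(np.hstack([a,b]),(800,400)))"
```

```text
(no output)
```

View pics/st.png

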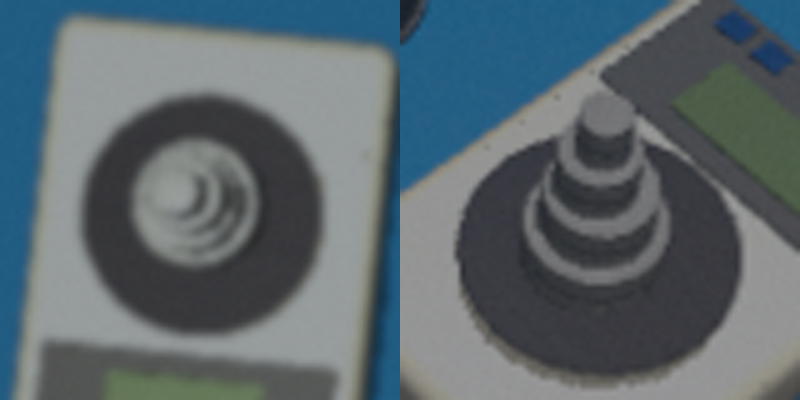

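The four discs are stacked slightly off-centre on the pan. The small one's top is near the crop's (180,190) in the left (top) view and (607,115) in the right (scene) view. Next I'll measure the levels.

```bash
cat > w.py <<'E'
from h import *
from scipy.optimize import least_squares
def levels(f,box,zs):
    c=load(f); u0,v0,u1,v1=box; v,u=np.mgrid[v0:v1,u0:u1]; P=depthpts(c,u,v)
    for z,r in zs:
        m=(abs(P[:,2]-z)<.005); Q=P[m]
        if m.sum()<8: print('few',z); continue
        (x,y),R=cv2.minEnclosingCircle((Q[:,:2]*1000).astype(np.float32))
        print(f,'zmed',round(float(np.median(Q[:,2])),4),'n',m.sum(),'xy',round(x,1),round(y,1),'D',round(2*R,1),'expected',r)
if __name__=='__main__':
    Z=[(.182,24),(.156,38),(.130,52),(.104,66)]
    levels('top0',(255,175,305,225),Z); levels('scene0',(335,195,405,270),Z)
    # bottle cap, pan
    for f,b in(('top0',(405,220,450,260)),('scene0',(270,125,300,170))):
        c=load(f);v,u=np.mgrid[b[1]:b[3],b[0]:b[2]];P=depthpts(c,u,v);Q=P[P[:,2]>.085];print(f,'bottle',Q.mean(0).round(3),Q[:,2].max().round(3))
    for f,b in(('top0',(255,175,305,225)),('scene0',(335,195,405,270))):
        c=load(f);u,v=(258,215) if f=='top0' else (395,245)
        print('pan z',depthpts(c,[u],[v]).round(4))
E
python3 w.py
```

```text
top0 zmed 0.1814 n 76 xy 556.9 183.6 D 23.7 expected 24
top0 zmed 0.1561 n 99 xy 557.6 183.0 D 38.3 expected 38
top0 zmed 0.1295 n 127 xy 557.0 185.1 D 51.7 expected 52
top0 zmed 0.1039 n 153 xy 557.2 184.8 D 65.6 expected 66
scene0 zmed 0.1812 n 89 xy 557.9 188.0 D 26.1 expected 24
scene0 zmed 0.1551 n 123 xy 560.2 187.3 D 39.1 expected 38
scene0 zmed 0.1294 n 171 xy 559.6 190.4 D 52.5 expected 52
scene0 zmed 0.1034 n 202 xy 559.4 190.3 D 66.4 expected 66
top0 bottle [ 0.462 -0.195  0.13 ] 1.102
scene0 bottle [ 0.516 -0.127  0.177] 0.896
pan z [[0.5181 0.2459 0.0629]]
pan z [[0.5142 0.2341 0.0773]]
```

>>> servo_tool:
  commands:
    - [[0, 0, 0], -0.139, 85]
    - [[0, 0, 0], -0.139, 85]
    - [[0, 0, 0], -0.138, 85]
    - [[-12, -12, 0], 0, 75]
    - [[-24, -25, 0], 0, 60]
    - [[-29, -30, 0], 0, 50]
    - [[-29, -30, 0], 0, 44]
    - [[-29, -30, 0], 0, 44]
    - [[-29, -30, 0], 0, 44]
    - [[-29, -30, 0], 0, 44]
    - [[-29, -30, 0], 0, 44]
    - [[-29, -30, 0], 0, 44]
    - [[-29, -30, 0], 0, 44]
    - [[-29, -30, 0], 0, 44]
    - [[-22, -22, 0], 0, 44]
    - [[-7, -10, 0], 0, 44]
    - [[0, 0, 0], 0, 44]

```text
time_s: 2.22
eef_pos: [0.5581, 0.1863, 0.253]
eef_rot: [-0.0, 0.001, 1.0, 0.0]
wrist_force: [-0.2, 0.5, 0.6]
opening: 0.514
grasp_force: 0.0
```

```bash
python3 - <<'E'
from h import *
c=snap('scene','s1'); i=c['color'][100:290,270:470,::-1]; cv2.imwrite('pics/s1c.png',cv2.resize(i,None,fx=3,fy=3,interpolation=cv2.INTER_CUBIC))
v,u=np.mgrid[100:290,270:470];P=depthpts(c,u,v)
m=(abs(P[:,0]-.56)<.03)&(abs(P[:,1]-.188)<.06)&(P[:,2]>.19)&(P[:,2]<.26);Q=P[m]
for s in(-1,1):
    q=Q[s*(Q[:,1]-.187)>.012]; print(s,len(q),q[:,2].min().round(4),np.percentile(q[:,2],2).round(4)); t=q[q[:,2]<q[:,2].min()+.02]; print('x',t[:,0].min(),t[:,0].max(),'y',t[:,1].min(),t[:,1].max())
E
```

```text
-1 94 0.2329 0.2338
x 0.5485203315825485 0.5700303288939397 y 0.1533939765239578 0.16798092019332578
1 69 0.2355 0.2362
x 0.5526420575881932 0.5715925569642535 y 0.21089510133082973 0.22473410032312707
```

View pics/s1c.png

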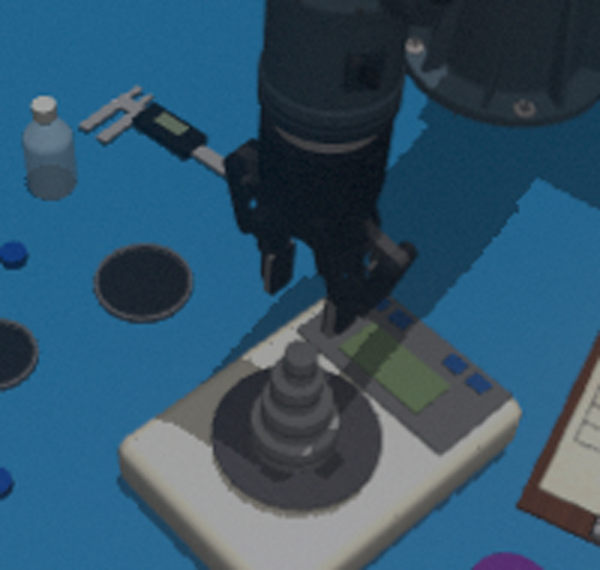

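The fingertips stand at (280,290) and (335,330) in the crop, straddling the small weight at (300,355). The tips are 19 mm ahead of the TCP at this opening. The scene view is biased by about +2/+3 mm in x/y, so I'll correct for that and grasp the small weight.

>>> servo_tool:
  commands:
    - [[0, -1, 20], 0, 44]
    - [[0, 0, 26], 0, 44]
    - [[0, 0, 14], 0, 44]
    - [[0, 0, 6], 0, 42]
    - [[0, 0, 2], 0, 36]
    - [[0, 0, 0], 0, 32]
    - [[0, 0, 0], 0, 28]
    - [[0, 0, 0], 0, 25]
    - [[0, 0, 0], 0, 20]
    - [[0, 0, 0], 0, 15]
    - [[0, 0, 0], 0, 10]
    - [[0, 0, 0], 0, 10]

```text
time_s: 3.78
eef_pos: [0.5588, 0.186, 0.186]
eef_rot: [0.001, -0.0, 1.0, -0.0]
wrist_force: [0.1, -1.7, 5.2]
opening: 0.254
grasp_force: 58.7
```

>>> servo_tool:
  commands:
    - [[0, 0, -5], 0, 10]
    - [[0, 0, -20], 0, 10]
    - [[0, 0, -29], 0, 10]
    - [[-2, -12, -10], 0, 10]
    - [[-5, -28, 0], 0, 10]
    - [[-7, -40, 0], 0, 10]
    - [[-7, -45, 0], 0, 10]
    - [[-8, -50, 0], 0, 10]
    - [[-8, -50, 0], 0, 10]
    - [[-8, -50, 0], 0, 10]
    - [[-8, -50, 0], 0, 10]
    - [[-7, -44, 0], 0, 10]
    - [[-5, -30, 0], 0, 10]
    - [[-4, -16, 0], 0, 10]
    - [[-1, -5, 0], 0, 10]
    - [[0, 0, 0], 0, 10]

```text
time_s: 5.78
eef_pos: [0.6283, -0.2332, 0.2489]
eef_rot: [-0.0, -0.0, 1.0, 0.0]
wrist_force: [0.0, -0.3, -0.1]
opening: 0.253
grasp_force: 58.9
```

```bash
python3 - <<'E'
from h import *
c=snap('scene','s2'); i=c['color'][80:230,150:330,::-1]; cv2.imwrite('pics/s2c.png',cv2.resize(i,None,fx=3.5,fy=3.5,interpolation=cv2.INTER_CUBIC))
print(ctrl.get_obs()['eef_pos'])
E
```

```text
[ 0.62835676 -0.23276394  0.24908576]
```

View pics/s2c.png

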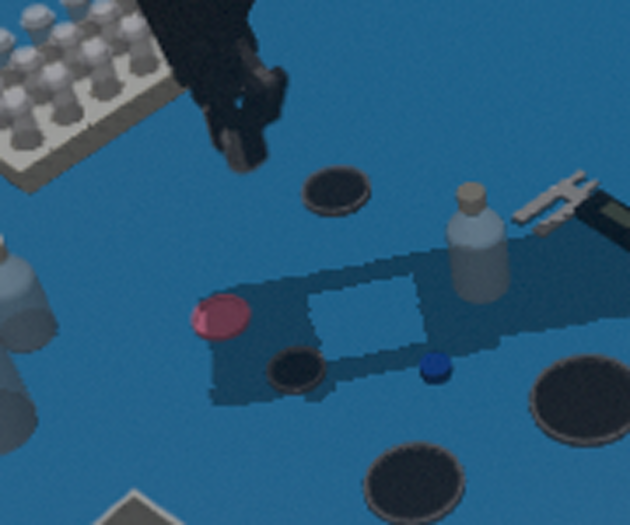

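The gripper is above the S dish, with the weight between its fingers at crop (242,155). Next I'll measure the held weight's pose and its relation to the dish.

```bash
python3 - <<'E'
from h import *
c=load('s2'); v,u=np.mgrid[80:230,150:330];P=depthpts(c,u,v); col=c['color'][80:230,150:330].reshape(-1,3).astype(int)
m=(abs(P[:,0]-.63)<.03)&(abs(P[:,1]+.232)<.04)&(P[:,2]>.19)&(P[:,2]<.25)
Q=P[m];o=np.argsort(Q[:,2])
print(m.sum());print(np.c_[u.ravel()[m],v.ravel()[m],(Q*1000).round(1),col[m]][o][:50:2].astype(int))
# whole stack check
snap('top','t2')
from w import levels
levels('t2',(255,175,305,225),[(.182,24),(.156,38),(.130,52),(.104,66)]);levels('s2',(335,195,405,270),[(.156,38),(.130,52),(.104,66)])
E
```

```text
119
[[ 219  128  633 -223  220   52   57   63]
 [ 223  127  625 -218  222   47   63   79]
 [ 218  128  636 -223  222   54   58   64]
 [ 216  127  637 -228  223   54   58   63]
 [ 224  126  623 -216  225   36   54   66]
 [ 213  123  635 -242  226   30   60   80]
 [ 217  126  636 -225  227   43   47   53]
 [ 216  125  636 -229  228   47   53   60]
 [ 221  128  634 -211  229   46   59   71]
 [ 221  127  632 -213  230   31   39   47]
 [ 214  124  638 -233  230   41   67   86]
 [ 215  125  639 -228  231   45   52   58]
 [ 220  127  635 -212  232   43   49   56]
 [ 213  121  634 -242  232   36   42   50]
 [ 211  121  638 -244  233   35   48   57]
 [ 219  126  636 -215  233   46   53   59]
 [ 212  121  637 -242  234   19   29   41]
 [ 214  123  638 -232  234   48   64   77]
 [ 219  127  638 -211  234   53   57   63]
 [ 220  126  635 -212  235   35   41   50]
 [ 210  120  639 -247  235   41   71   93]
 [ 222  126  632 -208  235   21   32   43]
 [ 223  125  629 -207  237   18   28   40]
 [ 226  121  616 -213  237   29   77  108]
 [ 223  124  627 -209  238   20   31   43]]
few 0.182
t2 zmed 0.1558 n 185 xy 557.7 183.1 D 38.1 expected 38
t2 zmed 0.1298 n 128 xy 557.2 185.1 D 52.0 expected 52
t2 zmed 0.1039 n 154 xy 557.2 184.8 D 65.7 expected 66
s2 zmed 0.1553 n 215 xy 559.5 187.5 D 40.4 expected 38
s2 zmed 0.1292 n 171 xy 559.0 191.0 D 53.4 expected 52
s2 zmed 0.1033 n 199 xy 559.4 190.4 D 66.5 expected 66
```

>>> servo_tool:
  commands:
    - [[-1, -1, 10], 0, 10]
    - [[0, 0, 25], 0, 10]
    - [[0, 0, 35], 0, 10]
    - [[0, 0, 40], 0, 10]
    - [[0, 0, 40], 0, 10]
    - [[0, 0, 30], 0, 10]
    - [[0, 0, 17], 0, 10]
    - [[0, 0, 9], 0, 10]
    - [[0, 0, 5], 0, 10]
    - [[0, 0, 1], 0, 10]
    - [[0, 0, 0], 0, 10]

```text
time_s: 7.25
eef_pos: [0.6299, -0.2352, 0.0382]
eef_rot: [0.001, -0.0, 1.0, -0.0]
wrist_force: [-0.6, 0.2, -1.2]
opening: 0.253
grasp_force: 58.8
```

>>> servo_tool:
  commands:
    - [[0, 0, 1], 0, 10]
    - [[0, 0, 1], 0, 10]
    - [[0, 0, 0], 0, 10]

```text
time_s: 7.62
eef_pos: [0.6294, -0.2349, 0.0353]
eef_rot: [-0.0, -0.0, 1.0, 0.0]
wrist_force: [2.1, 1.4, 0.3]
opening: 0.255
grasp_force: 58.8
```

>>> servo_tool:
  commands:
    - [[0, 0, 0.5], 0, 10]
    - [[0, 0, 0.5], 0, 10]
    - [[0, 0, 0.5], 0, 10]
    - [[0, 0, 0], 0, 10]

```text
time_s: 8.12
eef_pos: [0.6293, -0.2349, 0.0337]
eef_rot: [-0.0, -0.0, 1.0, 0.0]
wrist_force: [-0.0, 0.7, -1.1]
opening: 0.254
grasp_force: 58.8
```

>>> servo_tool:
  commands:
    - [[0, 0, 0.5], 0, 10]
    - [[0, 0, 0.5], 0, 10]
    - [[0, 0, 0], 0, 10]

```text
time_s: 8.5
eef_pos: [0.6295, -0.2349, 0.0331]
eef_rot: [0.0, -0.0, 1.0, -0.0]
wrist_force: [-1.2, 0.4, 1.9]
opening: 0.253
grasp_force: 59.0
```

>>> servo_tool:
  commands:
    - [[0, 0, 0.5], 0, 10]
    - [[0, 0, 0.5], 0, 10]
    - [[0, 0, 0], 0, 10]

```text
time_s: 8.88
eef_pos: [0.6295, -0.235, 0.033]
eef_rot: [-0.0, -0.0, 1.0, -0.0]
wrist_force: [-4.0, 2.5, 8.6]
opening: 0.25
grasp_force: 59.6
```

Contact with the floor is at TCP z = 33 mm, as predicted. I'll release, retreat and go back for the medium weight.

>>> servo_tool:
  commands:
    - [[0, 0, -0.5], 0, 10]
    - [[0, 0, -0.5], 0, 24]
    - [[0, 0, 0], 0, 28]
    - [[0, 0, 0], 0, 34]
    - [[0, 0, 0], 0, 40]
    - [[0, 0, -5], 0, 42]
    - [[0, 0, -20], 0, 42]
    - [[0, 0, -40], 0, 42]
    - [[0, 0, -50], 0, 44]
    - [[0, 0, -42], 0, 50]
    - [[2, 10, -20], 0, 58]
    - [[7, 40, 0], 0, 58]
    - [[9, 55, 0], 0, 58]
    - [[10, 58, 0], 0, 58]
    - [[10, 58, 0], 0, 58]
    - [[10, 58, 0], 0, 58]
    - [[10, 58, 0], 0, 58]
    - [[9, 50, 0], 0, 58]
    - [[5, 26, 0], 0, 58]
    - [[0, 6, 0], 0, 58]

```text
time_s: 11.38
eef_pos: [0.5559, 0.1861, 0.2094]
eef_rot: [-0.001, -0.002, 1.0, 0.0]
wrist_force: [-0.1, -0.7, 0.3]
opening: 0.68
grasp_force: 0.0
```

```bash
python3 - <<'E'
from h import *
print(ctrl.get_obs()['eef_pos'],ctrl.get_obs()['opening'])
for n,f,b in(('top','t3',(405,155,460,205)),('scene','s3',(210,160,260,205))):
    c=snap(n,f); v,u=np.mgrid[b[1]:b[3],b[0]:b[2]];P=depthpts(c,u,v)
    Q=P[(P[:,2]>.024)&(P[:,2]<.04)]; (x,y),R=cv2.minEnclosingCircle((Q[:,:2]*1000).astype(np.float32)); print(n,len(Q),np.median(Q[:,2]).round(4),Q[:,2].std().round(4),round(x,1),round(y,1),'D',round(2*R,1))
i=load('s3')['color'][150:220,190:280,::-1]; j=load('t3')['color'][145:215,387:477,::-1]; cv2.imwrite('pics/s3c.png',cv2.resize(np.hstack([i,j]),None,fx=4.4,fy=4.4,interpolation=cv2.INTER_CUBIC))
E
```

```text
[0.55588175 0.18606801 0.20937556] 0.6795194891969562
top 58 0.0287 0.0021 626.6 -236.4 D 23.9
scene 51 0.0283 0.0017 629.5 -232.4 D 24.8
```

View pics/s3c.png

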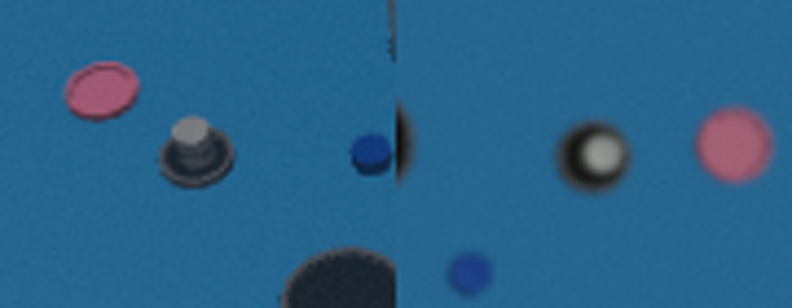

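Weight S stands upright and centred in its dish: scene crop (190,140), and top crop (600,153) within the dish at (593,157). Next is the medium weight.

>>> servo_tool:
  commands:
    - [[-2, -1.5, 14], 0, 58]
    - [[0, 0, 20], 0, 58]
    - [[0, 0, 12], 0, 58]
    - [[0, 0, 5], 0, 56]
    - [[0, 0, 0], 0, 50]
    - [[0, 0, 0], 0, 46]
    - [[0, 0, 0], 0, 42]
    - [[0, 0, 0], 0, 39]
    - [[0, 0, 0], 0, 34]
    - [[0, 0, 0], 0, 28]
    - [[0, 0, 0], 0, 24]
    - [[0, 0, 0], 0, 24]

```text
time_s: 12.98
eef_pos: [0.56, 0.183, 0.16]
eef_rot: [0.001, -0.0, 1.0, 0.0]
wrist_force: [-1.3, 1.8, 6.0]
opening: 0.42
grasp_force: 59.9
```

>>> servo_tool:
  commands:
    - [[0, 0, -5], 0, 24]
    - [[0, 0, -25], 0, 24]
    - [[0, 0, -40], 0, 24]
    - [[2, -12, -20], 0, 24]
    - [[5, -30, 0], 0, 24]
    - [[7, -45, 0], 0, 24]
    - [[8, -55, 0], 0, 24]
    - [[8, -55, 0], 0, 24]
    - [[8, -55, 0], 0, 24]
    - [[8, -55, 0], 0, 24]
    - [[8, -55, 0], 0, 24]
    - [[8, -55, 0], 0, 24]
    - [[7, -50, 0], 0, 24]
    - [[6, -44, 0], 0, 24]
    - [[4, -30, 0], 0, 24]
    - [[2, -15, 0], 0, 24]
    - [[1, -5, 0], 0, 24]
    - [[0, 0, 0], 0, 24]
    - [[0, 0, 0], 0, 24]

```text
time_s: 15.35
eef_pos: [0.4778, -0.3773, 0.2488]
eef_rot: [-0.0, -0.001, 1.0, 0.0]
wrist_force: [0.0, 0.8, -1.8]
opening: 0.417
grasp_force: 60.3
```

```bash
cat > held.py <<'E'
from h import *
def held(f,r):
    "dimensions of grey held weight seen from scene"
    c=snap('scene',f); P=[]
    for k in range(6): P.append(ctrl.get_obs()['eef_pos']); snap('top',f+'t')
    e=np.mean(P,0); print('tcp',(e*1000).round(1))
    v,u=np.mgrid[0:400:1,0:640:1]; Q=depthpts(c,u,v); Q=Q[np.isfinite(Q).all(1)]
    d=Q-e-[.002,.003,0]; m=(np.hypot(d[:,0],d[:,1])<r+.004)&(abs(d[:,1])<r*.7)&(d[:,2]<0)&(d[:,2]>-.05)
    q=d[m]; print(len(q),'bottom rel',np.percentile(q[:,2],[0,3,8]).round(4))
    lo=q[q[:,2]<-.020]; n=np.array([.44,.9]) # front face points
    A=np.c_[2*lo[:,:2],np.ones(len(lo))]; from scipy.optimize import least_squares
    s=least_squares(lambda p:np.hypot(*(lo[:,:2]-p).T)-r,[0,0],loss='soft_l1',f_scale=.002).x; print('centre rel tcp mm',(s*1000).round(1))
E
python3 -c "
from held import *
held('s4',.019)
from w import levels
levels('s4t',(255,175,305,225),[(.130,52),(.104,66)])"
```

```text
tcp [ 477.7 -377.7  248.9]
71 bottom rel [-0.0311 -0.0294 -0.0273]
centre rel tcp mm [-4.9 -1.3]
s4t zmed 0.1299 n 324 xy 557.1 185.0 D 52.2 expected 52
s4t zmed 0.1039 n 155 xy 557.6 184.6 D 66.0 expected 66
```

>>> servo_tool:
  commands:
    - [[0, 1, 10], 0, 24]
    - [[0, 0, 25], 0, 24]
    - [[0, 0, 35], 0, 24]
    - [[0, 0, 40], 0, 24]
    - [[0, 0, 40], 0, 24]
    - [[0, 0, 30], 0, 24]
    - [[0, 0, 17], 0, 24]
    - [[0, 0, 9], 0, 24]
    - [[0, 0, 5], 0, 24]
    - [[0, 0, 1], 0, 24]
    - [[0, 0, 1], 0, 24]
    - [[0, 0, 0.5], 0, 24]
    - [[0, 0, 0.5], 0, 24]
    - [[0, 0, 0.5], 0, 24]
    - [[0, 0, 0.5], 0, 24]
    - [[0, 0, 0], 0, 24]

```text
time_s: 17.7
eef_pos: [0.4774, -0.3774, 0.0337]
eef_rot: [-0.0, -0.0, 1.0, 0.0]
wrist_force: [0.1, -0.5, -1.8]
opening: 0.42
grasp_force: 60.4
```

>>> servo_tool:
  commands:
    - [[0, 0, 0.5], 0, 24]
    - [[0, 0, 0.5], 0, 24]
    - [[0, 0, 0], 0, 24]

```text
time_s: 18.08
eef_pos: [0.4774, -0.3775, 0.033]
eef_rot: [-0.0, -0.0, 1.0, 0.0]
wrist_force: [-0.8, 1.0, 1.0]
opening: 0.417
grasp_force: 60.4
```

>>> servo_tool:
  commands:
    - [[0, 0, 0.5], 0, 24]
    - [[0, 0, 0.3], 0, 24]
    - [[0, 0, 0], 0, 24]

```text
time_s: 18.45
eef_pos: [0.4775, -0.3775, 0.033]
eef_rot: [-0.0, -0.0, 1.0, -0.0]
wrist_force: [-3.1, 3.6, 7.1]
opening: 0.42
grasp_force: 61.0
```

>>> servo_tool:
  commands:
    - [[0, 0, -0.5], 0, 24]
    - [[0, 0, -0.3], 0, 38]
    - [[0, 0, 0], 0, 42]
    - [[0, 0, 0], 0, 48]
    - [[0, 0, 0], 0, 54]
    - [[0, 0, -5], 0, 56]
    - [[0, 0, -25], 0, 56]
    - [[0, 0, -50], 0, 56]
    - [[0, 0, -55], 0, 60]
    - [[-2, 10, -41], 0, 66]
    - [[-6, 40, 0], 0, 72]
    - [[-8, 55, 0], 0, 72]
    - [[-8, 58, 0], 0, 72]
    - [[-8, 58, 0], 0, 72]
    - [[-8, 58, 0], 0, 72]
    - [[-8, 58, 0], 0, 72]
    - [[-8, 58, 0], 0, 72]
    - [[-8, 58, 0], 0, 72]
    - [[-8, 55, 0], 0, 72]
    - [[-8, 36, 0], 0, 72]

```text
time_s: 20.95
eef_pos: [0.5572, 0.1692, 0.2093]
eef_rot: [0.0, -0.001, 1.0, 0.0]
wrist_force: [0.1, 0.4, 0.8]
opening: 0.841
grasp_force: 0.0
```

>>> servo_tool:
  commands:
    - [[0, 15, 0], 0, 72]
    - [[0, 5, 0], 0, 72]
    - [[0, 0, 0], 0, 72]

```text
time_s: 21.32
eef_pos: [0.5572, 0.1858, 0.2088]
eef_rot: [-0.0, 0.0, 1.0, -0.0]
wrist_force: [0.3, 0.1, -0.2]
opening: 0.843
grasp_force: 0.0
```

```bash
cat > chk.py <<'E'
from h import *
import sys
def chk(n,f,x,y,D):
    P=[]
    c=snap(n,f); P.append(ctrl.get_obs()['eef_pos'])
    v,u=np.mgrid[0:400,0:640];P=depthpts(c,u,v)
    Q=P[(P[:,2]>.023)&(P[:,2]<.04)&(np.hypot(P[:,0]-x,P[:,1]-y)<.05)]
    if len(Q)<5: print(n,'few');return
    a,R=cv2.minEnclosingCircle((Q[:,:2]*1000).astype(np.float32)); print(n,len(Q),'z',np.median(Q[:,2]).round(4),Q[:,2].std().round(4),np.round(a,1),'D',round(2*R,1),D)
E
python3 - <<'E'
from chk import *
for n in('top','scene'):chk(n,n+'5',.476,-.377,38)
from w import levels
levels('scene5',(335,195,405,270),[(.130,52),(.104,66)])
print(ctrl.get_obs()['eef_pos'],ctrl.get_obs()['opening'])
i=load('scene5')['color'][100:170,210:300,::-1]; j=load('top5')['color'][200:270,437:527,::-1]; cv2.imwrite('pics/s5c.png',cv2.resize(np.hstack([i,j]),None,fx=4.4,fy=4.4,interpolation=cv2.INTER_CUBIC))
E
```

```text
top 153 z 0.0292 0.0022 [ 473.8 -378.4] D 38.2 38
scene 96 z 0.0281 0.0023 [ 475.5 -373.9] D 42.3 38
scene5 zmed 0.1293 n 387 xy 559.3 189.7 D 53.5 expected 52
scene5 zmed 0.1032 n 200 xy 559.0 191.0 D 66.8 expected 66
[0.55738721 0.18536976 0.20885176] 0.8404321405547325
```

View pics/s5c.png

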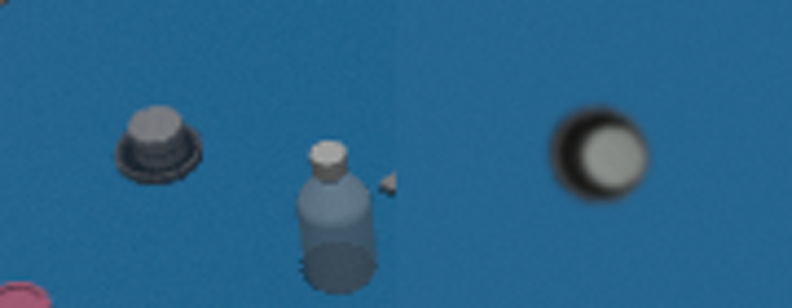

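Weight M is upright in its dish: scene crop (157,140), and top crop (615,155) in the dish at (600,153), about 1 mm off centre. The bottle is undisturbed. Next is the L weight.

>>> servo_tool:
  commands:
    - [[0, 0.5, 20], 0, 72]
    - [[0, 0, 30], 0, 72]
    - [[0, 0, 18], 0, 72]
    - [[0, 0, 8], 0, 72]
    - [[0, 0, 3], 0, 68]
    - [[0, 0, 0], 0, 64]
    - [[0, 0, 0], 0, 60]
    - [[0, 0, 0], 0, 56]
    - [[0, 0, 0], 0, 52]
    - [[0, 0, 0], 0, 46]
    - [[0, 0, 0], 0, 40]
    - [[0, 0, 0], 0, 36]
    - [[0, 0, 0], 0, 36]

```text
time_s: 23.05
eef_pos: [0.5577, 0.1871, 0.1307]
eef_rot: [0.0, -0.0, 1.0, -0.0]
wrist_force: [-2.8, 0.1, 6.0]
opening: 0.585
grasp_force: 62.6
```

>>> servo_tool:
  commands:
    - [[0, 0, -5], 0, 36]
    - [[0, 0, -25], 0, 36]
    - [[0, 0, -40], 0, 36]
    - [[-4, -12, -25], 0, 36]
    - [[-8, -28, -5], 0, 36]
    - [[-12, -42, 0], 0, 36]
    - [[-13, -48, 0], 0, 36]
    - [[-13, -48, 0], 0, 36]
    - [[-12, -42, 0], 0, 36]
    - [[-9, -30, 0], 0, 36]
    - [[-5, -14, 0], 0, 36]
    - [[-1, -4, 0], 0, 36]
    - [[0, 0, 0], 0, 36]
    - [[0, 0, 0], 0, 36]

```text
time_s: 24.8
eef_pos: [0.6342, -0.0795, 0.2298]
eef_rot: [-0.0, -0.001, 1.0, 0.0]
wrist_force: [-0.4, 0.7, -4.4]
opening: 0.583
grasp_force: 63.4
```

```bash
python3 -c "
from held import *
held('s6',.026)
from w import levels
levels('s6t',(255,175,305,225),[(.104,66)]);levels('s6',(335,195,405,270),[(.104,66)])"
```

```text
tcp [634.3 -80.1 229.9]
210 bottom rel [-0.0262 -0.0248 -0.0211]
centre rel tcp mm [-2.4 -1.3]
s6t zmed 0.1039 n 492 xy 557.4 184.7 D 65.8 expected 66
s6 zmed 0.1033 n 595 xy 558.7 190.7 D 67.6 expected 66
```

>>> servo_tool:
  commands:
    - [[-1, -1, 10], 0, 36]
    - [[0, 0, 25], 0, 36]
    - [[0, 0, 35], 0, 36]
    - [[0, 0, 40], 0, 36]
    - [[0, 0, 35], 0, 36]
    - [[0, 0, 27], 0, 36]
    - [[0, 0, 13], 0, 36]
    - [[0, 0, 7], 0, 36]
    - [[0, 0, 4], 0, 36]
    - [[0, 0, 1], 0, 36]
    - [[0, 0, 1], 0, 36]
    - [[0, 0, 0.5], 0, 36]
    - [[0, 0, 0.5], 0, 36]
    - [[0, 0, 0.5], 0, 36]
    - [[0, 0, 0.5], 0, 36]
    - [[0, 0, 0], 0, 36]

```text
time_s: 27.15
eef_pos: [0.6354, -0.0819, 0.0298]
eef_rot: [0.0, -0.0, 1.0, 0.0]
wrist_force: [-0.5, 0.3, -2.9]
opening: 0.587
grasp_force: 63.7
```

>>> servo_tool:
  commands:
    - [[0, 0, 0.5], 0, 36]
    - [[0, 0, 0], 0, 36]

```text
time_s: 27.4
eef_pos: [0.6354, -0.0819, 0.0297]
eef_rot: [-0.0, -0.0, 1.0, -0.0]
wrist_force: [-2.9, -0.1, 2.2]
opening: 0.589
grasp_force: 64.0
```

>>> servo_tool:
  commands:
    - [[0, 0, 0.5], 0, 36]
    - [[0, 0, 0], 0, 36]

```text
time_s: 27.65
eef_pos: [0.6354, -0.0819, 0.0297]
eef_rot: [-0.0, -0.0, 1.0, -0.0]
wrist_force: [-5.5, 0.8, 6.1]
opening: 0.583
grasp_force: 64.6
```

>>> servo_tool:
  commands:
    - [[0, 0, -0.5], 0, 36]
    - [[0, 0, 0], 0, 50]
    - [[0, 0, 0], 0, 56]
    - [[0, 0, 0], 0, 62]
    - [[0, 0, 0], 0, 68]
    - [[0, 0, -5], 0, 70]
    - [[0, 0, -25], 0, 70]
    - [[0, 0, -50], 0, 70]
    - [[0, 0, -50], 0, 74]
    - [[4, 12, -30], 0, 80]
    - [[10, 34, 0], 0, 85]
    - [[14, 50, 0], 0, 85]
    - [[15, 54, 0], 0, 85]
    - [[15, 54, 0], 0, 85]
    - [[12, 40, 0], 0, 85]
    - [[6, 20, 0], 0, 85]
    - [[1, 4, 0], 0, 85]
    - [[0, 0, 0], 0, 85]

```text
time_s: 29.9
eef_pos: [0.5588, 0.1852, 0.1894]
eef_rot: [0.0, 0.0, 1.0, -0.0]
wrist_force: [-0.6, -0.2, -0.6]
opening: 0.998
grasp_force: 0.0
```

```bash
python3 - <<'E'
from chk import *
for n in('top','scene'):chk(n,n+'7',.635,-.082,52)
print(ctrl.get_obs()['eef_pos'],ctrl.get_obs()['opening'])
i=load('scene7')['color'][170:290,220:420,::-1]; cv2.imwrite('pics/s7c.png',cv2.resize(i,None,fx=4,fy=4,interpolation=cv2.INTER_CUBIC))
E
```

```text
top 269 z 0.0291 0.0019 [634.5 -83.8] D 51.8 52
scene 274 z 0.0281 0.0018 [636.9 -79.4] D 53.6 52
[0.55889214 0.18472506 0.18925491] 0.9979933400597342
```

View pics/s7c.png

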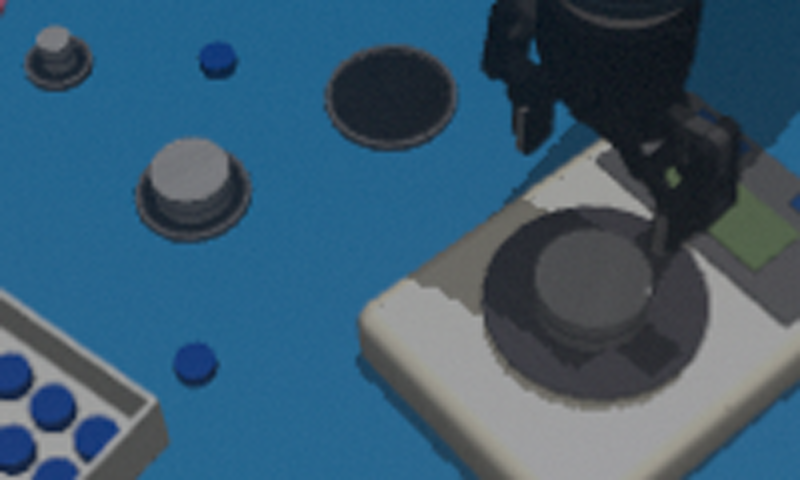

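L sits flat in its dish at crop (192,180). XL is alone on the pan at (595,280), between the open fingers. Now I'll grasp it.

>>> servo_tool:
  commands:
    - [[0, 1.2, 20], 0, 85]
    - [[0, 0, 32], 0, 85]
    - [[0, 0, 22], 0, 85]
    - [[0, 0, 11], 0, 85]
    - [[0, 0, 4], 0, 82]
    - [[0, 0, 0], 0, 78]
    - [[0, 0, 0], 0, 74]
    - [[0, 0, 0], 0, 70]
    - [[0, 0, 0], 0, 66]
    - [[0, 0, 0], 0, 60]
    - [[0, 0, 0], 0, 54]
    - [[0, 0, 0], 0, 50]
    - [[0, 0, 0], 0, 50]

```text
time_s: 31.62
eef_pos: [0.5588, 0.187, 0.1016]
eef_rot: [0.001, -0.0, 1.0, -0.0]
wrist_force: [-2.8, -3.1, 7.3]
opening: 0.751
grasp_force: 65.7
```

>>> servo_tool:
  commands:
    - [[0, 0, -5], 0, 50]
    - [[0, 0, -25], 0, 50]
    - [[0, 0, -40], 0, 50]
    - [[3, -10, -25], 0, 50]
    - [[7, -24, -5], 0, 50]
    - [[11, -36, 0], 0, 50]
    - [[12, -40, 0], 0, 50]
    - [[12, -40, 0], 0, 50]
    - [[11, -36, 0], 0, 50]
    - [[8, -28, 0], 0, 50]
    - [[5, -16, 0], 0, 50]
    - [[1, -4, 0], 0, 50]
    - [[0, 0, 0], 0, 50]
    - [[0, 0, 0], 0, 50]

```text
time_s: 33.38
eef_pos: [0.4885, -0.0458, 0.2002]
eef_rot: [-0.0, -0.001, 1.0, 0.0]
wrist_force: [0.1, -0.5, -6.0]
opening: 0.75
grasp_force: 69.1
```

```bash
python3 -c "
from held import *
held('s8',.033)"
```

```text
tcp [488.5 -46.1 200.3]
120 bottom rel [-0.027  -0.0236 -0.0211]
centre rel tcp mm [-3.7 -1. ]
```

>>> servo_tool:
  commands:
    - [[-0.5, -1.7, 10], 0, 50]
    - [[0, 0, 25], 0, 50]
    - [[0, 0, 35], 0, 50]
    - [[0, 0, 35], 0, 50]
    - [[0, 0, 30], 0, 50]
    - [[0, 0, 18], 0, 50]
    - [[0, 0, 10], 0, 50]
    - [[0, 0, 4], 0, 50]
    - [[0, 0, 2], 0, 50]
    - [[0, 0, 1], 0, 50]
    - [[0, 0, 1], 0, 50]
    - [[0, 0, 0.5], 0, 50]
    - [[0, 0, 0.5], 0, 50]
    - [[0, 0, 0.5], 0, 50]
    - [[0, 0, 0], 0, 50]

```text
time_s: 35.6
eef_pos: [0.4888, -0.0484, 0.0277]
eef_rot: [-0.0, -0.0, 1.0, 0.0]
wrist_force: [-0.3, -0.5, -6.8]
opening: 0.751
grasp_force: 68.9
```

>>> servo_tool:
  commands:
    - [[0, 0, 0.5], 0, 50]
    - [[0, 0, 0.5], 0, 50]
    - [[0, 0, 0], 0, 50]

```text
time_s: 35.98
eef_pos: [0.4888, -0.0484, 0.0267]
eef_rot: [-0.0, -0.0, 1.0, 0.0]
wrist_force: [-0.2, 0.1, -6.8]
opening: 0.751
grasp_force: 68.9
```

>>> servo_tool:
  commands:
    - [[0, 0, 0.5], 0, 50]
    - [[0, 0, 0.3], 0, 50]
    - [[0, 0, 0], 0, 50]

```text
time_s: 36.35
eef_pos: [0.4888, -0.0484, 0.0266]
eef_rot: [-0.0, -0.0, 1.0, -0.0]
wrist_force: [-4.9, 0.6, 5.3]
opening: 0.747
grasp_force: 70.5
```

Contact. I'll release XL, retreat clear and check.

>>> servo_tool:
  commands:
    - [[0, 0, -0.3], 0, 50]
    - [[0, 0, 0], 0, 64]
    - [[0, 0, 0], 0, 70]
    - [[0, 0, 0], 0, 76]
    - [[0, 0, 0], 0, 82]
    - [[0, 0, -5], 0, 84]
    - [[0, 0, -25], 0, 84]
    - [[0, 0, -45], 0, 84]
    - [[0, 0, -50], 0, 84]
    - [[5, 12, -45], 0, 84]
    - [[12, 30, -30], 0, 84]
    - [[15, 45, 0], 0, 84]
    - [[15, 50, 0], 0, 84]
    - [[10, 50, 0], 0, 84]
    - [[0, 50, 0], 0, 84]
    - [[0, 30, 0], 0, 84]
    - [[0, 10, 0], 0, 84]
    - [[0, 0, 0], 0, 84]

```text
time_s: 38.6
eef_pos: [0.4317, 0.2285, 0.2263]
eef_rot: [-0.0, -0.001, 1.0, -0.0]
wrist_force: [0.4, -0.3, 0.6]
opening: 0.983
grasp_force: 0.0
```

```bash
python3 - <<'E'
from chk import *
for n in('top','scene'):
    for k,(x,y,D) in enumerate([(.488,-.048,66),(.635,-.082,52),(.476,-.377,38),(.628,-.235,24)]): chk(n,n+'9',x,y,D)
print('dishes top: (487.6,-49.4) (634,-82.6) (475,-378.1) (626.8,-236)')
cv2.imwrite('pics/f.png',cv2.resize(load('scene9')['color'][110:260,210:370,::-1],None,fx=3.7,fy=3.7,interpolation=cv2.INTER_CUBIC))
E
```

```text
top 440 z 0.029 0.0018 [487.1 -50. ] D 65.3 66
top 270 z 0.0288 0.0021 [634.7 -83.8] D 52.1 52
top 152 z 0.0291 0.0021 [ 474.4 -378.8] D 37.4 38
top 57 z 0.0286 0.0022 [ 627.6 -236.5] D 24.3 24
scene 382 z 0.0281 0.0018 [488.7 -44.2] D 67.9 66
scene 275 z 0.028 0.0018 [635.4 -78.4] D 54.2 52
scene 96 z 0.028 0.0019 [ 475.5 -375.2] D 40.8 38
scene 58 z 0.028 0.0021 [ 628.3 -231.5] D 26.6 24
dishes top: (487.6,-49.4) (634,-82.6) (475,-378.1) (626.8,-236)
```

View pics/f.png

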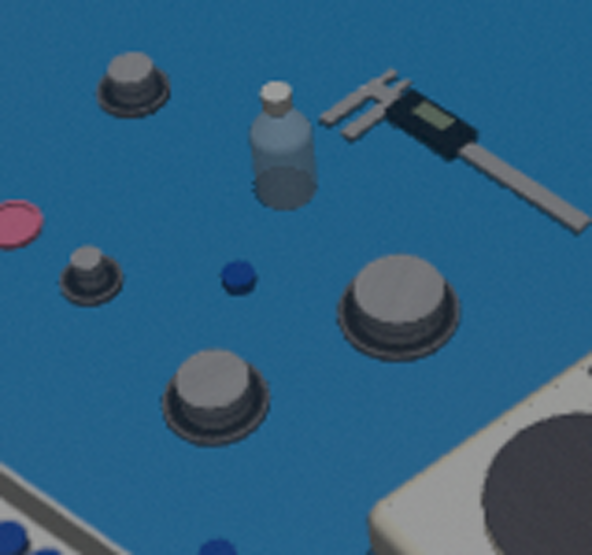

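All four weights lie flat in their own dishes: XL (400,305), L (215,395), M (132,80) and S (90,275). Each is within about 1.5 mm of its dish centre. The bottle at (283,150) is undisturbed and the pan is empty, so I'll hand in.

```bash
python3 -c "
from bench import ctrl
print(ctrl.hand_in())"
```

```text
the job is handed in; nothing more can be done
None
```

All four weights are lying flat and upright in their own dishes, within about 1.5 mm of centre, the bottle is undisturbed, and the job was handed in at about 39 s; the hand-in returned no verdict.

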